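# Unlock and slide open the reagent bay hatch, then put the key away

### The arm

A 7-joint arm with a two-finger parallel gripper is mounted at the origin on the work surface. World frame = base frame: x ahead of the robot, y to its left, z up, the work surface at z = 0. Lengths are in m, angles in rad, forces in N, time in s.
With the tool pointing down it reaches from about 0.4 to 0.85 m from the base axis. Payload 4.5 kg.
Tool frame: the origin (TCP) lies where the fingers leave the gripper's body, on its centre line; the fingertips stand 64 mm ahead of it and the grasp point (between the pads) lies 45 mm ahead of it; z points along the fingers, y is the direction in which the jaws open and shut (so a half turn about z gives the same grasp; the last joint's range is limited). The gripper opens to 88 mm and grips with 3 to 60 N. Pads are 18 mm wide; open, the fingers measure 123 mm over their backs; the gripper's body (75 mm by 187 mm) begins 45 mm behind the grasp point.
Start: joints at [1.361, 0.689, -0.195, 1.565, 0.157, 0.902, -0.215], TCP at [0.151, -0.607, 0.303] pointing down, gripper open.
Joint ranges: [-3.01, 3.01], [-0.46, 2.08], [-1.47, 1.51], [0.13, 2.56], [-1, 4.14], [0.04, 2.09], [-2.66, 2.66]. Speed limits (rad/s): [2.57, 2.57, 3.14, 3.14, 3.14, 3.14, 3.14].

### API

Orientations are given as a unit quaternion [x, y, z, w].
In Python, from plant import monitor, snapshot, workorder, finder gives the robot as it stands.
- The arm moves only by the tool carry_out, never from a script. Its argument "motion" is one flat list of numbers, 6 for each row, row after row: the shift along the tool's x, y, z in cm, then the turn, a rotation vector about the tool's x, y, z in rad. In form: [x, y, z, rx, ry, rz, x, y, z, rx, ry, rz, ...]. A call has 1 to 8 rows; each row shifts and turns the commanded pose from where the row before left it, along the tool's axes as they then stand; what a row does not reach is not made up. A row lasts 1/8 s, in which the tool goes at most 62.5 mm and 10.7 degrees, less where a joint would pass 70% of its speed; a pose out of reach is approached as far as the arm can. A call with a gripper value outside its range is refused whole. "hand" is the finger opening in cm, from 0 to 8.81, set as the call begins (left out, the last holds). The fingers move at their own pace and stop on an object; "grip_force" is the grip in N (left out, the last holds). Time passes only in rows, so rows that do not move let the fingers close. It gives the time, the measured TCP pose, the force and the opening at its end, in the units of the state.
- monitor.get_state(): the state, without advancing time (a new reading comes with each control period).
- snapshot(name): name is "side" or "top"; returns a dict with "frame" (420x560x3 uint8, red, green, blue), "range_z" (420x560 float32, m along the optical axis (not along the pixel's ray), 0 where there is no reading), "fx", "fy", "cx", "cy" (pixels), "rvec" (rotation vector, rad) and "tvec" (3), from world to camera coordinates, as OpenCV has them. Camera axes: x right, y down, z forward; pixel columns grow to the right and rows downward; lengths in m; the calibration is good to about 2 mm. A picture is of the moment at which its call begins.
- workorder.finish_job(): hands the job in, once; it reports no verdict.
Trained networks look in a picture, given as the dict that the camera call returned (one of the last four; its "shot" number tells which), for a name from the list of things; names that differ only in an ending like _2 or _b are one class to them, and where a whole thing is asked for, a point or a joint stands for the part that bears it (a point fixed in the world has none). Each returns a list of dicts, best first, with "p" (0 to 1); they miss things now and then, are a little off and sometimes report something else, mostly with a low value. They report only what shows in the picture. A call takes as long as a camera call. They do not tell look-alikes from the thing itself.
- finder.masks_of(picture, thing): "pixels" (420x560 bool, what is visible of it) and "extent" ([left, top, right, bottom] in pixels, round what is visible of it).
The state is a dict: "clock": time; "q": joint angles; "qd": joint speeds; "joint_torque": joint torques, N m; "tool_pos": TCP position; "eef_rot": TCP orientation; "contact_force": force on the tool from outside, world axes, zero at the start; "moment": the same for the moment, N m; "opening": opening from 0.0 (shut) to 1.0 (fully open).
Only numpy, scipy, OpenCV 4.12 (cv2) and the standard library are available. Lean on these libraries where they do the work, as an engineer would, in place of code of your own. Each camera call takes 0.05 s, during which the arm holds its last target. There are 200 camera calls.

### The job

Open the reagent bay of the sloping white module: turn the red-headed key a quarter turn clockwise, lift the green hatch straight up off its recessed seat and slide it in its channels all the way to the end stop away from the lock. Leave it lying flat there, let go, then turn the key back to where it started, draw it out of the lock and lower it, still in the gripper, into the steel tray before letting go. Leave the vials and bottles alone.

Things in the scene. Friction and masses are not known exactly. Their poses are not given: they have to be found in the camera images.
- module: Reagent module, white on a blue base, fixed to the bench. Origin on the bench under the centre of its sloping deck. Its x points away from the robot side (up the slope), y to its left, z up. Blue base: x -74 to 150 mm, y -160 to 160 mm, 44 mm high; a level white ledge 130 mm high spans x 74 to 150 mm.
- deck: Sloping top of the module, 170 (x) by 320 (y) mm. Origin at the centre of its surface, 87.5 mm above the module's origin. z is the surface normal, leaning 30 degrees from vertical towards the robot side; x points up the slope, y level, along the slide. The hatch's recess spans y -95 to 27 mm. Hatch, key, lock and points below are placed in this frame.
- seat (a point): Centre of the hatch's seat, at deck x 0, y -34, z -10 mm. The hatch's underside rests at this level, 10 mm below the deck surface; it must rise 10 mm to slide and can rise 16 at most.
- channel (a point): Where the hatch's origin lies when slid right home: deck x 0, y 89, z 0 mm, 123 mm in y from the seat. Two aluminium channels run along y, walls at x +-57.5 mm (2.5 mm clear of the hatch), with lips reaching inwards to x +-47 mm, undersides 14 and tops 18 mm above the deck. End stop at y 147 mm.
- lock_axis (a point): Where the lock's axis meets the deck surface: x 0, y -128, z 0 mm; the axis runs along the deck's z. A 40 mm square steel cover stands over it, top 22 mm above the deck, with one slot along y: the key comes out, along the axis, only at lock angle 0 (within about 0.15 rad); 17 mm of pull frees it.
- hatch: Loose green hatch plate 110 (x) by 116 (y) by 8 mm, 0.25 kg, axes parallel to the deck's. Origin at the centre of its underside. On it stands a black flat-sided handle bar, 10 mm thick in x, 50 mm long in y, 40 mm tall (top 48 mm above the underside).
- hatch_grip (a point): Point to grip on the hatch handle: on its middle, 12 mm below its top (36 mm along z from the hatch's origin).
- key: Loose key, 58 mm long, 35 g. Origin at the foot end on its axis, z along the shaft to the head. Head: red, 8 mm thick in x, 26 wide in y, 28 to 58 mm along z. Shaft 5.6 mm round. Foot: 4 mm thick, y -6 to 13 mm, lowest 6 mm. It starts in the lock, axes nearly the deck's (may lean 5 degrees), origin 5.5 mm above the deck; about 0.1 rad of play, so turn it fully back.
- key_bow (a point): Centre of the key's red head, 43 mm along z from the key's origin.
- lock (a joint): Angle of the lock, rad: 0 at the start, where a brass tongue lies 2.5 mm above the hatch's edge and locks it down; grows clockwise seen from above the deck, to a stop at 1.57, where the tongue points up the slope and the hatch is free. Light friction, 0.04 N m; stays where it is left.
- tray: Steel tray, fixed, 130 (x) by 120 (y) by 18 mm high, walls 4 mm, floor about 5 mm thick. Origin at the centre of its underside. It stands on the bench to one side of the module; a carton stands on the other.
- carton: Carton fixed to the bench, 120 (x) by 90 (y) by 55 mm; origin at the centre of its underside. Bystander.
- vial_a: Amber vial, white cap, 26 mm across, 45 mm tall, standing on the module's ledge; origin at its foot. Bystander.
- vial_b: Another such vial on the ledge. Bystander.
- bottle_a: Clear bottle, blue cap, 46 mm across, 75 mm tall, on the bench; origin at its foot. Bystander.
- bottle_b: Another such bottle. Bystander.
Not all that is in view belongs to the job. Of the things shaped like the hatch, the green one is meant.

How it is judged:
By the outcome, as a careful person would: the job done as asked, in the order asked, and still so for the second after the job is handed in, with the robot touching nothing.
It also fails if it takes over 70 s, if anything falls off the work surface, if the arm or the gripper's body presses on something with over 40 N, if the wrist force passes 120 N, or if a joint passes its speed limit or range.

## Working session

There is one attempt and no reset: what is moved stays moved. The work goes in short steps, Python scripts to look and compute and a tool call to move; the robot and the scene stay as the last step left them, time stands still between calls to the robot, and variables do not carry over. Pictures are saved under pics/ and viewed, about 8 in all and at most 12, crops included, and the job is handed in when it is done.

Besides the shell and the picture viewer there is one more tool, called by a JSON object that holds its "op" and its "data". carry_out: Moves the arm, as the interface text tells. Its arguments: {"type":"object","properties":{"motion":{"type":"array"},"hand":{"type":"number"},"grip_force":{"type":"number"}},"required":["motion"]}

```bash
mkdir -p pics; ls; cat > h.py <<'E'
import numpy as np, cv2
from scipy.spatial.transform import Rotation as R
from plant import monitor, snapshot, workorder, finder
def save(s,n): cv2.imwrite(f'pics/{n}.png',s['frame'][:,:,::-1])
def pts(s,mask):
    v,u=np.nonzero(mask&(s['range_z']>0)); z=s['range_z'][v,u]
    c=np.stack([(u-s['cx'])/s['fx']*z,(v-s['cy'])/s['fy']*z,z],1)
    Rm=cv2.Rodrigues(np.array(s['rvec'],float))[0]
    return (c-np.array(s['tvec']).ravel())@Rm
def proj(s,P):
    return cv2.projectPoints(np.atleast_2d(np.array(P,float)),np.array(s['rvec'],float),np.array(s['tvec'],float),np.array([[s['fx'],0,s['cx']],[0,s['fy'],s['cy']],[0,0,1.]]),None)[0][:,0]
E
python3 - <<'E'
from h import *
print(monitor.get_state())
im=[]
for n in('side','top'):
    s=snapshot(n); save(s,n+'0'); im.append(s['frame'])
    print(n,s['fx'],s['rvec'],s['tvec'],s['shot'])
    for t in('module','deck','hatch','key','lock','tray','carton','vial_a','bottle_a'):
        for d in finder.masks_of(s,t)[:4]:
            P=pts(s,d['pixels']); print(t,round(d['p'],2),d['extent'],np.round(np.median(P,0),3) if len(P) else None, len(P))
E
```

```text
pics
{'clock': 0.0, 'q': array([ 1.36080863,  0.68998541, -0.1945045 ,  1.56632544,  0.15727171,
        0.9024997 , -0.21508015]), 'qd': array([-0.00041415,  0.0010335 , -0.00035679, -0.0008109 ,  0.00136106,
       -0.00062117, -0.00057878]), 'joint_torque': array([-9.82409692e-04, -5.27557075e+01, -1.26653966e+00, -1.53424805e+01,
       -5.24296355e-02,  6.61136190e-03,  1.64647836e-04]), 'tool_pos': array([ 0.15070047, -0.60603429,  0.30191374]), 'eef_rot': array([ 9.92575035e-01,  1.21630434e-01, -1.68756773e-04, -8.99380825e-04]), 'contact_force': array([ 0.79370102, -0.8582879 ,  0.29572548]), 'moment': array([-0.0230809 ,  0.00543201,  0.02920099]), 'opening': 1.004189754140996}
side 539.0750202533062 [ 2.18373591 -0.18286376  0.11883392] [-0.49860991  0.12395709  1.3800811 ] 1
module 0.74 [252.7, 178.7, 354.3, 297.5] [ 0.567 -0.182  0.095] 9036
module 0.63 [208.4, 157.3, 254.9, 184.2] [0.445 0.361 0.006] 1028
deck 0.87 [246.6, 181.2, 324.2, 289.5] [ 0.535 -0.151  0.089] 5178
deck 0.44 [274.3, 238.4, 285.1, 253.1] [ 0.487 -0.199  0.135] 67
deck 0.32 [284.1, 262.4, 291.6, 261
[... 1378 characters left out ...]
1.7] [ 0.52  -0.097  0.087] 1687
hatch 0.71 [166.2, 265.6, 223.9, 325.1] [0.296 0.196 0.048] 2085
key 0.61 [356.7, 218.2, 364.1, 227.5] [ 0.489 -0.188  0.136] 67
key 0.29 [244.9, 136.2, 386.5, 249.2] [ 0.572 -0.05   0.122] 10420
lock 0.47 [345.9, 209.3, 351.6, 213.9] [ 0.517 -0.162  0.092] 39
tray 0.56 [120.8, 209.0, 168.6, 256.7] [0.45  0.359 0.005] 2422
carton 0.73 [239.7, 163.4, 382.9, 251.4] [ 0.537 -0.033  0.094] 6782
carton 0.57 [398.4, 210.8, 440.6, 259.5] [ 0.483 -0.348  0.054] 1909
vial_a 0.66 [345.8, 158.5, 356.7, 172.8] [ 0.62  -0.157  0.173] 128
bottle_a 0.64 [139.5, 154.4, 162.3, 174.8] [0.622 0.352 0.049] 326
bottle_a 0.63 [419.2, 166.1, 444.9, 180.3] [ 0.655 -0.378  0.049] 327
```

```bash
python3 - <<'E'
import cv2,numpy as np
a=cv2.imread('pics/side0.png');b=cv2.imread('pics/top0.png')
A=cv2.resize(a[140:380,140:420],(800,686))[:600]
cv2.imwrite('pics/sideA.png',A)
cv2.imwrite('pics/topA.png',cv2.resize(b[120:340,110:460],(800,503)))
E
```

```text
(no output)
```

View pics/topA.png

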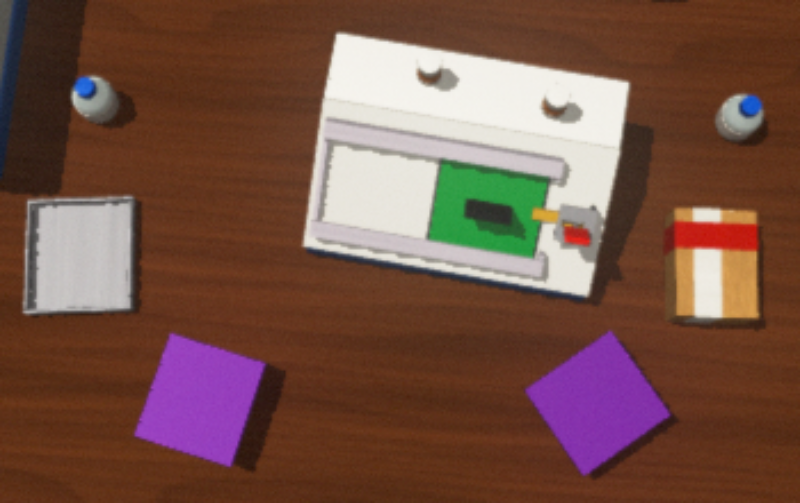

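View pics/sideA.png

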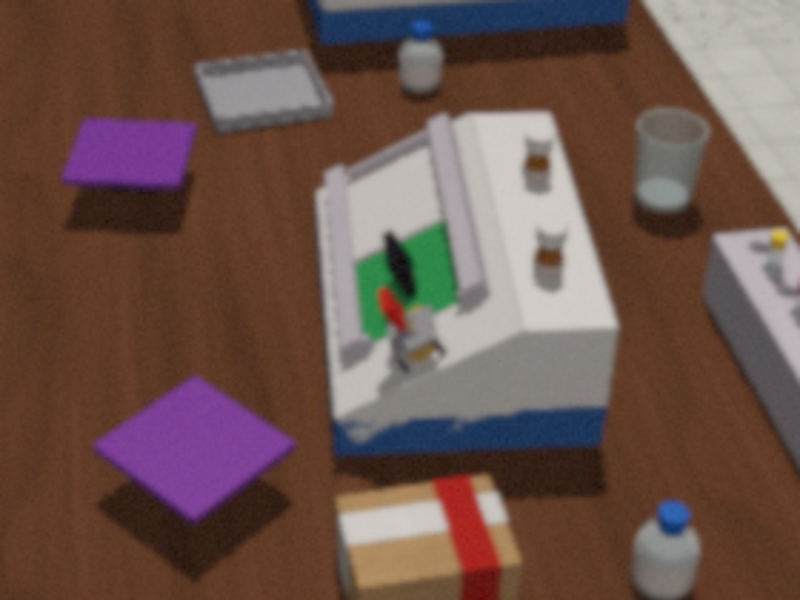

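```bash
cat > meas.py <<'E'
from h import *
from scipy.optimize import least_squares
S={n:snapshot(n) for n in('side','top')}
def col(s,lo,hi):
    return cv2.inRange(cv2.cvtColor(s['frame'],cv2.COLOR_RGB2HSV),lo,hi)>0
for n,s in S.items():
    al=pts(s,s['range_z']>0); 
    P=al[(al[:,0]>.38)&(al[:,0]<.75)&(abs(al[:,1]+.06)<.25)]
    m=P[(abs(P[:,2]-.130)<.004)&(P[:,0]>.55)]
    r=cv2.minAreaRect((m[:,:2]*1000).astype(np.float32)); print(n,'ledge rect',r,len(m),m[:,2].mean())
    # deck plane: RANSAC-ish around guess
    g=col(s,(45,120,40),(80,255,255)); G=pts(s,g); G=G[(G[:,2]>.04)&(G[:,0]>.4)&(G[:,2]<.15)]
    d=G-np.median(G,0); nrm=np.linalg.svd(d)[2][2]; nrm*=np.sign(nrm[2]); k=abs(d@nrm)<.004; 
    nrm=np.linalg.svd(G[k]-G[k].mean(0))[2][2];nrm*=np.sign(nrm[2])
    print(' green n',len(G),G[k].mean(0),nrm,'tilt',np.degrees(np.arccos(nrm[2])),'yaw',np.degrees(np.arctan2(-nrm[1],-nrm[0])))
    rr=cv2.inRange(cv2.cvtColor(s['frame'],cv2.COLOR_RGB2HSV),(0,170,90),(8,255,255))>0
    K=pts(s,rr); K=K[(abs(K[:,0]-.49)<.06)&(abs(K[:,1]+.195)<.06)&(K[:,2]>.1)]; print(' red',len(K),np.median(K,0),K.min(0),K.max(0))
E
python3 meas.py
```

```text
side ledge rect ((617.4310913085938, -76.63063049316406), (327.0216369628906, 118.32539367675781), 84.36116027832031) 2605 0.13064431346700436
 green n 619 [ 0.52373623 -0.09743033  0.08624424] [-0.49507777  0.05895013  0.86684652] tilt 29.905772860908478 yaw -6.790378165087401
 red 59 [ 0.48733822 -0.19769814  0.13623562] [ 0.47948278 -0.20769708  0.12435782] [ 0.49670609 -0.18153482  0.14656633]
top ledge rect ((618.992431640625, -73.94786071777344), (319.7748718261719, 118.53274536132812), 83.97572326660156) 4254 0.12969475725443122
 green n 1391 [ 0.52137643 -0.09703539  0.08234559] [-0.4965294   0.04780751  0.86670237] tilt 29.922334197558634 yaw -5.499676445957192
 red 71 [ 0.48868929 -0.18854108  0.13674494] [ 0.47915493 -0.20129809  0.11562027] [ 0.50059272 -0.17626843  0.1475603 ]
```

```bash
cat >> h.py <<'E'
YAW=np.radians(-6.0); RM=R.from_euler('z',YAW).as_matrix()
ORG=RM@np.array([.5317,-.0085,0])
RD=RM@R.from_euler('y',-30,degrees=True).as_matrix()   # deck axes as columns
DO=ORG+np.array([0,0,.0875])
def d2w(p): return DO+np.atleast_2d(p)/1000@RD.T
def w2d(p): return (np.atleast_2d(p)-DO)@RD*1000
TOOL=np.stack([RD[:,1],RD[:,0],-RD[:,2]],1)   # jaws along deck x
def plan(gp_deck, rotz=0, grasp=45):
    """shift (cm, tool axes now) and rotvec to put the grasp point at deck pt (mm)"""
    st=monitor.get_state(); Rt=R.from_quat(st['eef_rot']).as_matrix()
    T=TOOL@R.from_euler('z',rotz).as_matrix()
    tcp=d2w(gp_deck)[0]-T[:,2]*grasp/1000
    print('clock',st['clock'],'gp deck now',w2d(st['tool_pos']+Rt[:,2]*.045).round(1),'rot err deck',R.from_matrix(TOOL.T@Rt).as_rotvec().round(3),'F',st['contact_force'].round(1),'open',round(st['opening']*88.1,1))
    print('tool dx cm',(Rt.T@(tcp-st['tool_pos'])*100).round(2),'rotvec',R.from_matrix(Rt.T@T).as_rotvec().round(3))
def draw(s,loops,c,name,box,k):
    im=cv2.resize(s['frame'][box[1]:box[3],box[0]:box[2],::-1],None,fx=k,fy=k,interpolation=cv2.INTER_CUBIC)
    for L in loops:
        q=((proj(s,d2w(L))-[box[0],box[1]]+.5)*k).astype(int); cv2.polylines(im,[q.reshape(-1,1,2)],True,c,1)
    return im
E
python3 - <<'E'
from h import *
def rect(x0,x1,y0,y1,z): return [[x0,y0,z],[x1,y0,z],[x1,y1,z],[x0,y1,z]]
L=[rect(-55,55,-92,24,-2),rect(-5,5,-59,-9,38),rect(-4,4,-141,-115,63.5),rect(-4,4,-141,-115,33.5),rect(-85,85,-160,160,0),rect(-20,20,-148,-108,22)]
a=draw(snapshot('side'),L,(255,255,0),'a',(240,170,340,300),4.5)
b=draw(snapshot('top'),L,(255,255,0),'b',(290,155,390,255),4.5)
h=max(a.shape[0],b.shape[0])
f=lambda i:cv2.copyMakeBorder(i,0,h-i.shape[0],0,0,cv2.BORDER_CONSTANT)
o=np.hstack([f(a),f(b)])[:600,:]; print(o.shape); cv2.imwrite('pics/ov1.png',cv2.resize(o,(800,int(o.shape[0]*800/o.shape[1]))))
plan([0,-128,110])
E
```

```text
(585, 900, 3)
clock 1.2 gp deck now [[-190.5 -579.   306.6]] rot err deck [ 0.456 -0.32   1.193] F [0.3 0.5 0.1] open 88.1
tool dx cm [ 38.03 -34.16   8.1 ] rotvec [-0.456  0.32  -1.193]
```

View pics/ov1.png

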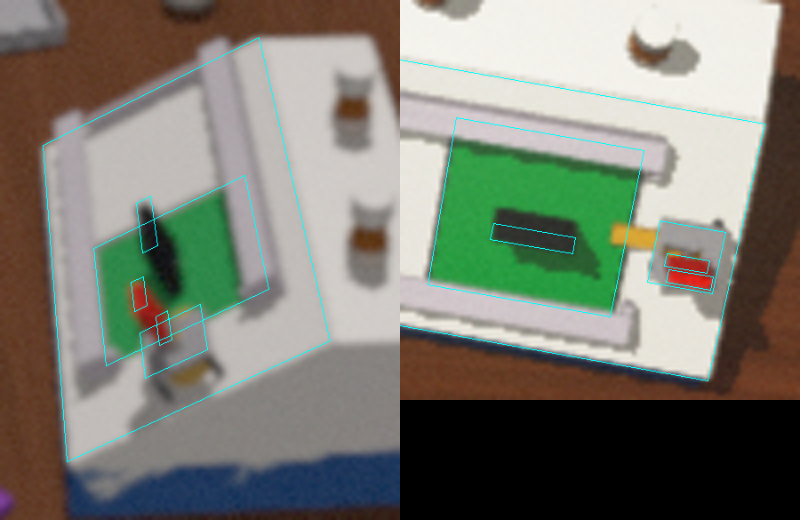

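Candidates: the green hatch is at topA (490,210). The purple plates at (200,400) and (597,403) are look-alikes. For the key, the red head is at (577,236), and the carton's red tape at (712,235) is not the key. I choose the green hatch and the red head in the lock. The overlay crop confirms the fit.

{"op": "carry_out", "data": {"motion": [4.4, -4.0, 0.8, 0, 0, 0, 4.4, -4.0, 0.8, 0, 0, 0, 4.4, -4.0, 0.8, 0, 0, 0, 4.4, -4.0, 0.8, 0, 0, 0, 4.4, -4.0, 0.8, 0, 0, 0, 4.4, -4.0, 0.8, 0, 0, 0, 4.4, -4.0, 0.8, 0, 0, 0, 4.4, -4.0, 0.8, 0, 0, 0], "hand": 4, "grip_force": 20}}

```text
clock: 2.2
tool_pos: [0.4166, -0.2096, 0.2387]
eef_rot: [0.993, 0.122, 0.001, 0.0]
contact_force: [1.6, -0.3, -0.4]
opening: 0.455
```

{"op": "carry_out", "data": {"motion": [0, 0, 0, -0.057, 0.04, -0.149, 0, 0, 0, -0.057, 0.04, -0.149, 0, 0, 0, -0.057, 0.04, -0.149, 0, 0, 0, -0.057, 0.04, -0.149, 0, 0, 0, -0.057, 0.04, -0.149, 0, 0, 0, -0.057, 0.04, -0.149, 0, 0, 0, -0.057, 0.04, -0.149, 0, 0, 0, -0.057, 0.04, -0.149]}}

```text
clock: 3.2
tool_pos: [0.3998, -0.2135, 0.2319]
eef_rot: [0.858, 0.493, 0.088, 0.112]
contact_force: [0.6, -0.3, 0.1]
opening: 0.453
```

```bash
python3 -c "
from h import *
plan([0,-128,90])"
```

```text
clock 3.2 gp deck now [[ -35.7 -165.6  137.4]] rot err deck [ 0.229 -0.128  0.401] F [ 0.6 -0.3  0.1] open 39.9
tool dx cm [4.8  1.74 3.57] rotvec [-0.229  0.128 -0.401]
```

{"op": "carry_out", "data": {"motion": [0, 0, 0, -0.038, 0.021, -0.067, 0, 0, 0, -0.038, 0.021, -0.067, 0, 0, 0, -0.038, 0.021, -0.067, 0, 0, 0, -0.038, 0.021, -0.067, 0, 0, 0, -0.038, 0.021, -0.067, 0, 0, 0, -0.038, 0.021, -0.067, 0, 0, 0, 0, 0, 0]}}

```text
clock: 4.08
tool_pos: [0.3987, -0.214, 0.2313]
eef_rot: [0.72, 0.645, 0.17, 0.192]
contact_force: [-0.4, 0.4, -0.6]
opening: 0.453
```

```bash
python3 -c "
from h import *
plan([0,-128,90]);print(monitor.get_state()['q'].round(2))"
```

```text
clock 4.075 gp deck now [[ -26.  -162.9  135.9]] rot err deck [ 0.005 -0.004  0.003] F [-0.4  0.4 -0.6] open 39.9
tool dx cm [3.5  2.59 4.57] rotvec [-0.005  0.004 -0.003]
[ 1.    0.72 -0.82  2.48  2.43  0.53 -2.07]
```

{"op": "carry_out", "data": {"motion": [1.0, 0.75, 0.5, 0, 0, 0, 1.0, 0.75, 0.8, 0, 0, 0, 1.0, 0.75, 1.2, 0, 0, 0, 0.5, 0.35, 1.2, 0, 0, 0, 0, 0, 0.9, 0, 0, 0, 0, 0, 0, 0, 0, 0]}}

```text
clock: 4.82
tool_pos: [0.4479, -0.184, 0.2037]
eef_rot: [0.719, 0.646, 0.17, 0.191]
contact_force: [-0.7, 0.2, 0.2]
opening: 0.458
```

```bash
python3 - <<'E'
from h import *
plan([0,-128,48.5])
def rect(x0,x1,y0,y1,z): return [[x0,y0,z],[x1,y0,z],[x1,y1,z],[x0,y1,z]]
L=[rect(-4,4,-141,-115,63.5),rect(-20,20,-148,-108,22)]
a=draw(snapshot('side'),L,(255,255,0),'a',(240,170,340,300),4.5)
b=draw(snapshot('top'),L,(255,255,0),'b',(290,155,390,255),4.5)
h=max(a.shape[0],b.shape[0])
f=lambda i:cv2.copyMakeBorder(i,0,h-i.shape[0],0,0,cv2.BORDER_CONSTANT)
o=np.hstack([f(a),f(b)])[:600,:]; cv2.imwrite('pics/ov2.png',cv2.resize(o,(800,int(o.shape[0]*800/o.shape[1]))))
E
```

```text
clock 4.825 gp deck now [[  -0.2 -127.8   89.2]] rot err deck [ 0.006 -0.004  0.002] F [-0.7  0.2  0.2] open 40.3
tool dx cm [-0.02  0.02  4.07] rotvec [-0.006  0.004 -0.002]
```

View pics/ov2.png

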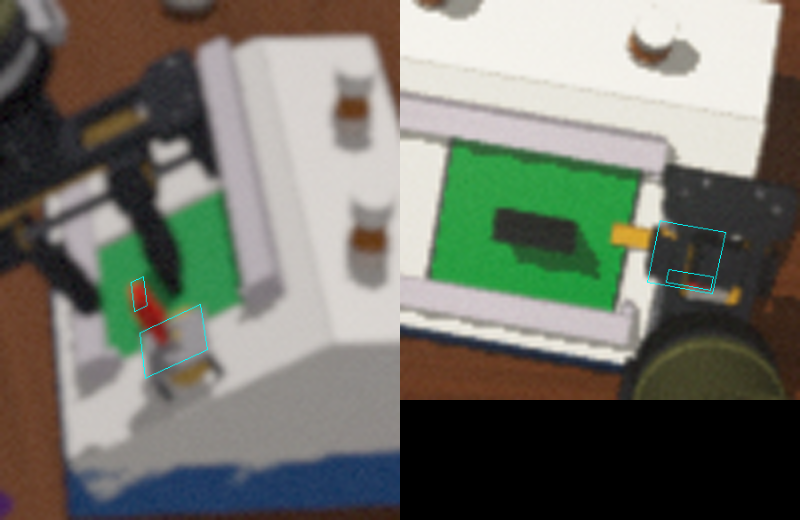

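{"op": "carry_out", "data": {"motion": [0, 0, 1.1, 0, 0, 0, 0, 0, 1.1, 0, 0, 0, 0, 0, 1.1, 0, 0, 0, 0, 0, 0.8, 0, 0, 0, 0, 0, 0, 0, 0, 0]}}

```text
clock: 5.55
tool_pos: [0.4684, -0.1859, 0.1682]
eef_rot: [0.719, 0.646, 0.17, 0.192]
contact_force: [0.2, 0.0, -0.1]
opening: 0.454
```

{"op": "carry_out", "data": {"motion": [0, 0, 0, 0, 0, 0, 0, 0, 0, 0, 0, 0, 0, 0, 0, 0, 0, 0, 0, 0, 0, 0, 0, 0, 0, 0, 0, 0, 0, 0], "hand": 0, "grip_force": 20}}

```text
clock: 6.18
tool_pos: [0.4682, -0.1861, 0.1691]
eef_rot: [0.719, 0.646, 0.17, 0.192]
contact_force: [-0.4, -1.0, 2.0]
opening: 0.085
```

```bash
python3 -c "
from h import *
plan([0,-128,48.5]);s=monitor.get_state();print(s['moment'],s['q'].round(2))"
```

```text
clock 6.175 gp deck now [[   0.3 -127.8   48.9]] rot err deck [ 0.004 -0.004  0.001] F [-0.4 -1.   2. ] open 7.5
tool dx cm [-0.04 -0.05  0.04] rotvec [-0.004  0.004 -0.001]
[-0.05444742  0.30805258 -0.04377605] [ 0.82  0.9  -0.79  2.4   2.41  0.69 -2.1 ]
```

{"op": "carry_out", "data": {"motion": [0, 0, 0, 0, 0, 0.1, 0, 0, 0, 0, 0, 0.12, 0, 0, 0, 0, 0, 0.12, 0, 0, 0, 0, 0, 0.12, 0, 0, 0, 0, 0, 0.12, 0, 0, 0, 0, 0, 0.12, 0, 0, 0, 0, 0, 0.1, 0, 0, 0, 0, 0, 0]}}

```text
clock: 7.18
tool_pos: [0.4688, -0.1863, 0.1693]
eef_rot: [0.914, 0.315, 0.233, 0.111]
contact_force: [-0.7, -1.4, 4.0]
opening: 0.085
```

```bash
python3 -c "
from h import *
plan([0,-128,48.5],1.57);s=monitor.get_state();print(s['moment'],s['q'].round(2))"
```

```text
clock 7.175 gp deck now [[   0.9 -128.    48.9]] rot err deck [ 0.001 -0.005  0.802] F [-0.7 -1.4  4. ] open 7.5
tool dx cm [-0.09 -0.05  0.04] rotvec [0.003 0.004 0.768]
[-0.23822461  0.02315703 -0.12791982] [ 0.95  1.02 -1.08  2.39  2.17  0.87 -2.63]
```

{"op": "carry_out", "data": {"motion": [0, 0, 0, 0, 0, 0.1, 0, 0, 0, 0, 0, 0.1, 0, 0, 0, 0, 0, 0]}}

```text
clock: 7.55
tool_pos: [0.4686, -0.1866, 0.1691]
eef_rot: [0.941, 0.221, 0.242, 0.087]
contact_force: [-1.9, -1.6, 5.7]
opening: 0.087
```

```bash
python3 -c "
from h import *
plan([0,-128,48.5],1.57);s=monitor.get_state();print(s['moment'],s['q'].round(3))"
```

```text
clock 7.55 gp deck now [[   0.7 -128.3   48.7]] rot err deck [ 0.    -0.005  1.003] F [-1.9 -1.6  5.7] open 7.6
tool dx cm [-0.07 -0.05  0.02] rotvec [0.003 0.004 0.567]
[-0.53222935  0.19924878 -0.31324101] [ 1.04   1.161 -1.333  2.384  2.026  1.087 -2.644]
```

{"op": "carry_out", "data": {"motion": [0, 0, 0, 0, 0, 0, 0, 0, 0, 0, 0, 0, 0, 0, 0, 0, 0, 0, 0, 0, -0.5, 0, 0, 0], "hand": 5}}

```text
clock: 8.05
tool_pos: [0.4657, -0.1857, 0.1732]
eef_rot: [0.941, 0.222, 0.241, 0.087]
contact_force: [0.2, -0.9, 0.2]
opening: 0.518
```

{"op": "carry_out", "data": {"motion": [0, 0, 0, 0, 0, -0.18, 0, 0, 0, 0, 0, -0.18, 0, 0, 0, 0, 0, -0.18, 0, 0, 0, 0, 0, -0.18, 0, 0, 0, 0, 0, -0.18, 0, 0, 0, 0, 0, -0.18, 0, 0, 0, 0, 0, -0.18, 0, 0, 0, 0, 0, -0.18]}}

```text
clock: 9.05
tool_pos: [0.4658, -0.1856, 0.1737]
eef_rot: [0.558, 0.789, 0.124, 0.225]
contact_force: [-0.2, -0.4, -0.3]
opening: 0.567
```

```bash
python3 -c "
from h import *
plan([0,-128,48.5],1.0-3.1416);s=monitor.get_state();print(s['moment'],s['q'].round(3))"
```

```text
clock 9.05 gp deck now [[   0.4 -127.6   54.1]] rot err deck [ 0.005 -0.003 -0.445] F [-0.2 -0.4 -0.3] open 49.9
tool dx cm [-0.02 -0.08  0.56] rotvec [-0.006 -0.003 -1.696]
[0.02153997 0.37062002 0.07263883] [ 0.916  0.962 -0.992  2.396  2.231  0.799 -1.46 ]
```

{"op": "carry_out", "data": {"motion": [0, 0, 0, 0, 0, -0.18, 0, 0, 0, 0, 0, -0.18, 0, 0, 0, 0, 0, -0.18, 0, 0, 0, 0, 0, -0.18, 0, 0, 0, 0, 0, -0.18, 0, 0, 0, 0, 0, -0.18, 0, 0, 0, 0, 0, -0.18, 0, 0, 0, 0, 0, -0.18]}}

```text
clock: 10.05
tool_pos: [0.4659, -0.1855, 0.1737]
eef_rot: [-0.101, 0.961, -0.055, 0.251]
contact_force: [-0.9, -0.5, 0.1]
opening: 0.567
```

{"op": "carry_out", "data": {"motion": [0, 0, 0, 0, 0, -0.13, 0, 0, 0, 0, 0, -0.13, 0, 0, 0.5, 0, 0, 0, 0, 0, 0, 0, 0, 0]}}

```text
clock: 10.55
tool_pos: [0.4685, -0.1859, 0.1687]
eef_rot: [-0.221, 0.941, -0.086, 0.242]
contact_force: [-0.7, -0.9, 0.2]
opening: 0.562
```

```bash
python3 -c "
from h import *
plan([0,-128,48.5],1.0-3.1416);s=monitor.get_state();print(s['moment'],s['q'].round(3))"
```

```text
clock 10.55 gp deck now [[   0.3 -127.6   48.5]] rot err deck [ 7.000e-03  2.000e-03 -2.137e+00] F [-0.7 -0.9  0.2] open 49.5
tool dx cm [ 0.07 -0.02  0.  ] rotvec [-0.001 -0.006 -0.005]
[0.15802427 0.3728622  0.02033453] [ 0.659  0.83  -0.514  2.402  2.714  0.59  -0.293]
```

{"op": "carry_out", "data": {"motion": [0, 0, 0, 0, 0, 0, 0, 0, 0, 0, 0, 0, 0, 0, 0, 0, 0, 0, 0, 0, 0, 0, 0, 0, 0, 0, 0, 0, 0, 0], "hand": 0}}

```text
clock: 11.18
tool_pos: [0.4684, -0.1865, 0.169]
eef_rot: [-0.221, 0.941, -0.087, 0.242]
contact_force: [0.1, -0.8, 0.8]
opening: 0.088
```

{"op": "carry_out", "data": {"motion": [0, 0, 0, 0, 0, 0.11, 0, 0, 0, 0, 0, 0.11, 0, 0, 0, 0, 0, 0.11, 0, 0, 0, 0, 0, 0.11, 0, 0, 0, 0, 0, 0.11, 0, 0, 0, 0, 0, 0.08, 0, 0, 0, 0, 0, 0]}}

```text
clock: 12.05
tool_pos: [0.4687, -0.1866, 0.1691]
eef_rot: [0.081, 0.963, -0.008, 0.257]
contact_force: [1.5, -1.9, 0.3]
opening: 0.088
```

```bash
python3 -c "
from h import *
plan([0,-128,48.5],-1.5708);s=monitor.get_state();print(s['moment'],s['q'].round(3))
Rt=R.from_quat(s['eef_rot']).as_matrix();print('moment tool z',s['moment']@Rt)"
```

```text
clock 12.05 gp deck now [[   0.7 -128.4   48.7]] rot err deck [ 0.007 -0.002 -1.509] F [ 1.5 -1.9  0.3] open 7.8
tool dx cm [0.09 0.01 0.02] rotvec [-0.005 -0.003 -0.062]
[-0.20712047  0.05209686 -0.13946214] [ 0.763  0.87  -0.694  2.397  2.508  0.648 -0.698]
moment tool z [0.25416854 0.01463153 0.01571408]
```

{"op": "carry_out", "data": {"motion": [0, 0, 0, 0, 0, 0.05, 0, 0, 0, 0, 0, 0.04, 0, 0, 0, 0, 0, 0]}}

```text
clock: 12.42
tool_pos: [0.4687, -0.1865, 0.1691]
eef_rot: [0.124, 0.958, 0.004, 0.257]
contact_force: [1.2, -2.5, 2.6]
opening: 0.089
```

```bash
python3 - <<'E'
from h import *
plan([0,-128,48.5],-1.5708);s=monitor.get_state()
Rt=R.from_quat(s['eef_rot']).as_matrix();print('moment tool z',s['moment']@Rt)
b=snapshot('top')['frame'][165:255,290:390,::-1];a=snapshot('side')['frame'][190:290,240:340,::-1]
cv2.imwrite('pics/k3.png',np.hstack([cv2.resize(a,(400,400)),cv2.resize(b,(400,400))]))
E
```

```text
clock 12.425 gp deck now [[   0.7 -128.2   48.7]] rot err deck [ 0.006 -0.002 -1.419] F [ 1.2 -2.5  2.6] open 7.8
tool dx cm [ 0.09 -0.02  0.02] rotvec [-0.005 -0.003 -0.152]
moment tool z [ 0.40445167 -0.33438766 -0.11172085]
```

View pics/k3.png

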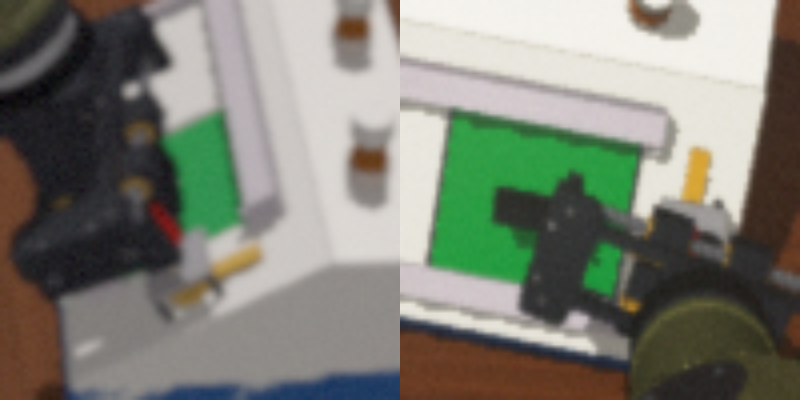

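{"op": "carry_out", "data": {"motion": [0, 0, 0, 0, 0, 0, 0, 0, 0, 0, 0, 0, 0, 0, 0, 0, 0, 0, 0, 0, -1.0, 0, 0, 0, 0, 0, -1.5, 0, 0, 0, 0, 0, -1.5, 0, 0, 0, 0, 0, -0.5, 0, 0, 0, 0, 0, 0, 0, 0, 0], "hand": 4}}

```text
clock: 13.52
tool_pos: [0.446, -0.1838, 0.2086]
eef_rot: [0.124, 0.958, 0.004, 0.257]
contact_force: [-0.8, 0.2, 0.1]
opening: 0.451
```

{"op": "carry_out", "data": {"motion": [0, 0, 0, 0, 0, -0.17, 0, 0, 0, 0, 0, -0.17, 0, 0, 0, 0, 0, -0.17, 0, 0, 0, 0, 0, -0.17, 0, 0, 0, 0, 0, -0.17, 0, 0, 0, 0, 0, -0.17, 0, 0, 0, 0, 0, -0.17, 0, 0, 0, 0, 0, -0.17]}}

```text
clock: 14.52
tool_pos: [0.4463, -0.1834, 0.2076]
eef_rot: [-0.509, 0.822, -0.159, 0.202]
contact_force: [0.3, -0.3, -0.5]
opening: 0.454
```

```bash
python3 - <<'E'
from h import *
plan([0,-34,80],-np.pi)
s=snapshot('top')
K=pts(s,cv2.inRange(cv2.cvtColor(s['frame'],cv2.COLOR_RGB2HSV),(0,170,90),(8,255,255))>0); K=w2d(K); K=K[(abs(K[:,0])<40)&(abs(K[:,1]+128)<40)&(K[:,2]>20)]; print('red deck',len(K),np.median(K,0),K.min(0),K.max(0))
E
```

```text
clock 14.525 gp deck now [[   0.4 -127.5   93.3]] rot err deck [ 0.006  0.006 -2.785] F [ 0.3 -0.3 -0.5] open 40.0
tool dx cm [-8.73  3.31  1.3 ] rotvec [ 0.004 -0.005 -0.357]
  return _methods._mean(a, axis=axis, dtype=dtype,
  ret = um.true_divide(
Traceback (most recent call last):
ValueError: zero-size array to reduction operation minimum which has no identity
```

{"op": "carry_out", "data": {"motion": [0, 0, 0, 0, 0, -0.178, 0, 0, 0, 0, 0, -0.178, -2.3, 0, 0, 0, 0, 0, -2.5, 0, 0, 0, 0, 0, -2.5, 0, 0.6, 0, 0, 0, -2.0, 0, 0.7, 0, 0, 0, 0, 0, 0, 0, 0, 0]}}

```text
clock: 15.45
tool_pos: [0.4635, -0.0902, 0.1961]
eef_rot: [-0.645, 0.72, -0.191, 0.172]
contact_force: [0.2, -0.8, -0.6]
opening: 0.453
```

```bash
python3 - <<'E'
from h import *
plan([0,-34,26],-np.pi);print(monitor.get_state()['q'].round(2))
s=snapshot('side')
g=cv2.inRange(cv2.cvtColor(s['frame'],cv2.COLOR_RGB2HSV),(0,0,0),(180,255,60))>0
a=draw(s,[[[-5,-59,38],[5,-59,38],[5,-9,38],[-5,-9,38]]],(255,255,0),'',(235,180,335,280),5); cv2.imwrite('pics/h4.png',a)
E
```

```text
clock 15.45 gp deck now [[  1.  -32.8  79.7]] rot err deck [ 2.000e-03  8.000e-03 -3.136e+00] F [ 0.2 -0.8 -0.6] open 39.9
tool dx cm [0.12 0.09 5.37] rotvec [ 0.005 -0.002 -0.006]
[ 0.25  0.73 -0.26  2.51  2.84  0.63  0.29]
```

View pics/h4.png

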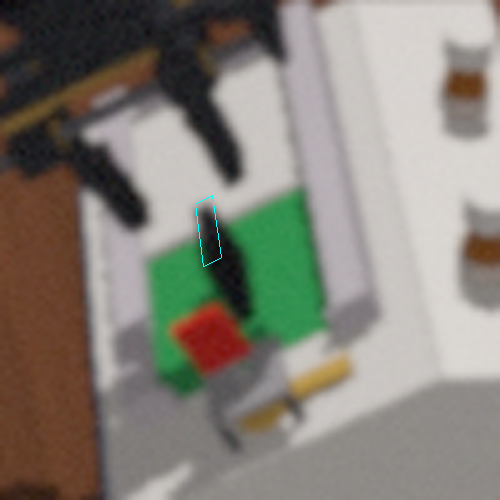

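{"op": "carry_out", "data": {"motion": [0.1, 0.1, 1.2, 0, 0, 0, 0, 0, 1.4, 0, 0, 0, 0, 0, 1.4, 0, 0, 0, 0, 0, 1.0, 0, 0, 0, 0, 0, 0.4, 0, 0, 0, 0, 0, 0, 0, 0, 0]}}

```text
clock: 16.25
tool_pos: [0.4885, -0.0957, 0.149]
eef_rot: [-0.644, 0.721, -0.191, 0.171]
contact_force: [0.6, 0.1, 0.4]
opening: 0.452
```

{"op": "carry_out", "data": {"motion": [0, 0, 0, 0, 0, 0, 0, 0, 0, 0, 0, 0, 0, 0, 0, 0, 0, 0, 0, 0, 0, 0, 0, 0, 0, 0, 0, 0, 0, 0], "hand": 0, "grip_force": 30}}

```text
clock: 16.88
tool_pos: [0.4881, -0.0957, 0.1492]
eef_rot: [-0.644, 0.721, -0.191, 0.171]
contact_force: [-2.7, -0.1, 2.1]
opening: 0.112
```

```bash
python3 - <<'E'
from h import *
plan([0,-34,39],-np.pi);s=monitor.get_state();print(s['moment'],s['q'].round(2))
E
```

```text
clock 16.875 gp deck now [[ -0.8 -35.8  26.6]] rot err deck [ 0.006  0.008 -3.135] F [-2.7 -0.1  2.1] open 9.8
tool dx cm [-0.16 -0.05 -1.24] rotvec [ 0.005 -0.004 -0.006]
[0.17135481 0.6174681  0.04456851] [ 0.25  0.85 -0.26  2.45  2.86  0.7   0.29]
```

{"op": "carry_out", "data": {"motion": [0, 0, -0.4, 0, 0, 0, 0, 0, -0.5, 0, 0, 0, 0, 0, -0.4, 0, 0, 0, 0, 0, 0, 0, 0, 0, 0, 0, 0, 0, 0, 0]}}

```text
clock: 17.5
tool_pos: [0.4823, -0.095, 0.1606]
eef_rot: [-0.644, 0.721, -0.192, 0.171]
contact_force: [0.0, 0.2, -2.8]
opening: 0.111
```

```bash
python3 - <<'E'
from h import *
plan([0,89,39],-np.pi);s=monitor.get_state();print(s['moment'],(s['contact_force']@RD).round(1))
E
```

```text
clock 17.5 gp deck now [[ -0.1 -35.8  39.3]] rot err deck [ 0.007  0.007 -3.135] F [ 0.   0.2 -2.8] open 9.8
tool dx cm [-12.46   0.09  -0.02] rotvec [ 0.004 -0.004 -0.006]
[0.15983457 0.63403188 0.00093748] [-1.4  0.2 -2.4]
```

{"op": "carry_out", "data": {"motion": [-1.0, 0, 0, 0, 0, 0, -1.5, 0, 0, 0, 0, 0, -1.5, 0, 0, 0, 0, 0, -1.0, 0, 0, 0, 0, 0, 0, 0, 0, 0, 0, 0]}}

```text
clock: 18.12
tool_pos: [0.488, -0.0441, 0.1605]
eef_rot: [-0.645, 0.72, -0.191, 0.171]
contact_force: [0.0, -0.1, -3.0]
opening: 0.11
```

```bash
python3 - <<'E'
from h import *
plan([0,89,39],-np.pi);s=monitor.get_state();print(s['moment'],(s['contact_force']@RD).round(1))
E
```

```text
clock 18.125 gp deck now [[ 0.1 15.5 39.1]] rot err deck [ 0.004  0.007 -3.137] F [ 0.  -0.1 -3. ] open 9.7
tool dx cm [-7.34  0.07 -0.01] rotvec [ 0.004 -0.003 -0.005]
[ 0.17869301  0.65936697 -0.07178929] [-1.4 -0.1 -2.6]
```

{"op": "carry_out", "data": {"motion": [-1.4, 0, 0, 0, 0, 0, -1.8, 0, 0, 0, 0, 0, -1.8, 0, 0, 0, 0, 0, -1.3, 0, 0, 0, 0, 0, -0.3, 0, 0, 0, 0, 0, -0.3, 0, 0, 0, 0, 0, 0, 0, 0, 0, 0, 0, 0, 0, 0, 0]}}

```text
$.motion: bad value
```

```bash
python3 - <<'E'
from h import *
plan([0,89,36],-np.pi);s=monitor.get_state();print(s['moment'],(s['contact_force']@RD).round(1))
E
```

```text
clock 18.125 gp deck now [[ 0.1 15.5 39.1]] rot err deck [ 0.004  0.007 -3.137] F [ 0.  -0.1 -3. ] open 9.7
tool dx cm [-7.34  0.07  0.29] rotvec [ 0.004 -0.003 -0.005]
[ 0.17869301  0.65936697 -0.07178929] [-1.4 -0.1 -2.6]
```

{"op": "carry_out", "data": {"motion": [-1.4, 0, 0, 0, 0, 0, -1.8, 0, 0, 0, 0, 0, -1.8, 0, 0, 0, 0, 0, -1.4, 0, 0, 0, 0, 0, -0.3, 0, 0, 0, 0, 0, 0, 0, 0, 0, 0, 0]}}

```text
clock: 18.88
tool_pos: [0.4952, 0.0207, 0.1605]
eef_rot: [-0.644, 0.721, -0.192, 0.171]
contact_force: [-0.1, -0.5, -2.7]
opening: 0.11
```

```bash
python3 - <<'E'
from h import *
plan([0,89,36],-np.pi);s=monitor.get_state();print(s['moment'],(s['contact_force']@RD).round(1))
E
```

```text
clock 18.875 gp deck now [[ 0.5 80.6 38.9]] rot err deck [ 0.008  0.007 -3.135] F [-0.1 -0.5 -2.7] open 9.7
tool dx cm [-0.82  0.07  0.29] rotvec [ 0.004 -0.005 -0.007]
[ 0.23312867  0.69798701 -0.02325438] [-1.4 -0.5 -2.4]
```

{"op": "carry_out", "data": {"motion": [-0.3, 0, 0, 0, 0, 0, -0.3, 0, 0, 0, 0, 0, -0.2, 0, 0, 0, 0, 0, 0, 0, 0, 0, 0, 0]}}

```text
clock: 19.38
tool_pos: [0.4961, 0.0275, 0.1606]
eef_rot: [-0.643, 0.721, -0.193, 0.17]
contact_force: [-0.3, -5.0, -0.1]
opening: 0.108
```

```bash
python3 - <<'E'
from h import *
plan([0,89,36],-np.pi);s=monitor.get_state();print(s['moment'],(s['contact_force']@RD).round(1))
E
```

```text
clock 19.375 gp deck now [[ 0.7 87.3 38.9]] rot err deck [ 0.012  0.006 -3.134] F [-0.3 -5.  -0.1] open 9.5
tool dx cm [-0.13  0.09  0.29] rotvec [ 0.004 -0.008 -0.008]
[-0.81021798  0.54744998 -0.43293741] [ 0.2 -5.  -0.2]
```

{"op": "carry_out", "data": {"motion": [0, 0, 0.15, 0, 0, 0, 0, 0, 0.15, 0, 0, 0, 0, 0, 0, 0, 0, 0]}}

```text
clock: 19.75
tool_pos: [0.4968, 0.0273, 0.1585]
eef_rot: [-0.643, 0.721, -0.193, 0.17]
contact_force: [-4.2, -5.2, 7.2]
opening: 0.108
```

```bash
python3 - <<'E'
from h import *
plan([0,89,36],-np.pi);s=monitor.get_state();print(s['moment'],(s['contact_force']@RD).round(1))
E
```

```text
clock 19.75 gp deck now [[ 0.3 87.3 36.7]] rot err deck [ 0.011  0.007 -3.134] F [-4.2 -5.2  7.2] open 9.5
tool dx cm [-0.14  0.05  0.07] rotvec [ 0.004 -0.007 -0.007]
[-0.82610839  0.41244238 -0.43296862] [ 0.5 -5.6  8. ]
```

{"op": "carry_out", "data": {"motion": [0, 0, 0, 0, 0, 0, 0, 0, 0, 0, 0, 0, 0, 0, 0, 0, 0, 0, 0, 0, -0.8, 0, 0, 0, 0, 0, -1.6, 0, 0, 0, 0, 0, -1.8, 0, 0, 0, 0, 0, -1.3, 0, 0, 0, 0, 0, 0, 0, 0, 0], "hand": 4}}

```text
clock: 20.75
tool_pos: [0.4703, 0.0322, 0.2068]
eef_rot: [-0.644, 0.72, -0.192, 0.171]
contact_force: [0.4, -0.1, -1.4]
opening: 0.45
```

```bash
python3 - <<'E'
from h import *
plan([0,-128,95],-np.pi);print(monitor.get_state()['q'].round(2))
def rect(x0,x1,y0,y1,z): return [[x0,y0,z],[x1,y0,z],[x1,y1,z],[x0,y1,z]]
s=snapshot('side'); print(finder.masks_of(s,'hatch')[0]['extent'])
L=[rect(-55,55,31,147,8),rect(-5,5,64,114,48),rect(-4,4,-141,-115,63.5)]
a=draw(s,L[:2],(255,255,0),'',(230,170,340,290),4.5)
t=snapshot('top'); b=draw(t,L[:2],(255,255,0),'',(230,150,390,270),3.3)
b=cv2.copyMakeBorder(b,0,max(0,a.shape[0]-b.shape[0]),0,0,cv2.BORDER_CONSTANT)[:a.shape[0]]
o=np.hstack([a,b]); cv2.imwrite('pics/h5.png',cv2.resize(o,(800,int(o.shape[0]*800/o.shape[1]))))
for s in(s,t):
    g=cv2.inRange(cv2.cvtColor(s['frame'],cv2.COLOR_RGB2HSV),(45,120,40),(80,255,255))>0
    G=w2d(pts(s,g)); G=G[(abs(G[:,0])<60)&(G[:,1]>-60)&(abs(G[:,2])<30)]; print(len(G),np.percentile(G,[2,50,98],axis=0).round(1).tolist())
    K=w2d(pts(s,cv2.inRange(cv2.cvtColor(s['frame'],cv2.COLOR_RGB2HSV),(0,150,60),(10,255,255))>0)); K=K[(abs(K[:,0])<40)&(abs(K[:,1]+128)<40)&(K[:,2]>20)]
    if len(K): print('key',len(K),np.percentile(K,[2,50,98],axis=0).round(1).tolist())
E
```

```text
clock 20.75 gp deck now [[ 1.2 89.5 92. ]] rot err deck [ 0.006  0.005 -3.136] F [ 0.4 -0.1 -1.4] open 39.6
tool dx cm [21.77  0.   -0.22] rotvec [ 0.003 -0.004 -0.006]
[-0.11  0.7  -0.26  2.5   2.53  0.64  0.23]
[177.6, 274.8, 244.2, 323.7]
696 [[-44.2, 27.3, 5.4], [2.7, 71.2, 9.1], [39.2, 134.7, 14.4]]
key 85 [[-12.7, -136.9, 39.0], [-0.1, -132.7, 54.7], [10.3, -128.9, 65.8]]
16 [[27.9, 31.4, 0.9], [35.8, 34.4, 7.1], [43.1, 37.7, 12.5]]
key 43 [[-12.3, -129.6, 41.2], [3.6, -126.0, 60.6], [11.7, -122.4, 65.0]]
```

View pics/h5.png

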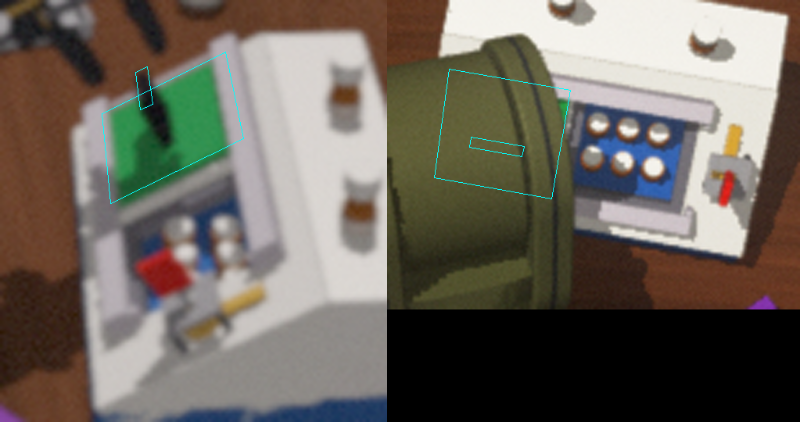

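{"op": "carry_out", "data": {"motion": [2, 0, 0, 0, 0, 0, 3.5, 0, 0, 0, 0, 0, 4.0, 0, 0, 0, 0, 0, 4.0, 0, 0, 0, 0, 0, 3.7, 0, 0, 0, 0, 0, 3.0, 0, 0, 0, 0, 0, 1.5, 0, 0, 0, 0, 0]}}

```text
clock: 21.78
tool_pos: [0.4458, -0.1859, 0.2051]
eef_rot: [-0.643, 0.722, -0.192, 0.17]
contact_force: [-1.0, 0.2, 0.6]
opening: 0.455
```

{"op": "carry_out", "data": {"motion": [0, 0, 0, 0, 0, 0.15, 0, 0, 0, 0, 0, 0.18, 0, 0, 0, 0, 0, 0.18, 0, 0, 0, 0, 0, 0.18, 0, 0, 0, 0, 0, 0.18, 0, 0, 0, 0, 0, 0.18, 0, 0, 0, 0, 0, 0.18, 0, 0, 0, 0, 0, 0.18]}}

```text
clock: 22.78
tool_pos: [0.4462, -0.1838, 0.2051]
eef_rot: [-0.02, 0.966, -0.034, 0.254]
contact_force: [-0.1, -0.1, -0.1]
opening: 0.452
```

{"op": "carry_out", "data": {"motion": [0, 0, 0, 0, 0, 0.15, 0, 0, 0, 0, 0, 0.1, 0, 0, 0, 0, 0, 0]}}

```text
clock: 23.15
tool_pos: [0.4462, -0.1838, 0.2051]
eef_rot: [0.097, 0.962, -0.003, 0.256]
contact_force: [0.3, 0.7, 0.1]
opening: 0.454
```

```bash
python3 - <<'E'
from h import *
plan([0,-128,48.5],-1.47);print(monitor.get_state()['q'].round(2))
E
```

```text
clock 23.15 gp deck now [[  -0.9 -127.8   91.3]] rot err deck [ 7.000e-03  1.000e-03 -1.475e+00] F [0.3 0.7 0.1] open 40.0
tool dx cm [-0.09 -0.01  4.27] rotvec [-0.004 -0.005  0.005]
[ 0.8   0.78 -0.73  2.44  2.45  0.59 -0.71]
```

{"op": "carry_out", "data": {"motion": [-0.1, 0, 1.1, 0, 0, 0, 0, 0, 1.2, 0, 0, 0, 0, 0, 1.2, 0, 0, 0, 0, 0, 0.8, 0, 0, 0, 0, 0, 0, 0, 0, 0]}}

```text
clock: 23.78
tool_pos: [0.4684, -0.1859, 0.1681]
eef_rot: [0.097, 0.962, -0.003, 0.256]
contact_force: [-0.4, -0.4, -0.2]
opening: 0.453
```

{"op": "carry_out", "data": {"motion": [0, 0, 0, 0, 0, 0, 0, 0, 0, 0, 0, 0, 0, 0, 0, 0, 0, 0, 0, 0, 0, 0, 0, 0, 0, 0, 0, 0, 0, 0], "hand": 0, "grip_force": 25}}

```text
clock: 24.4
tool_pos: [0.4682, -0.1865, 0.169]
eef_rot: [0.097, 0.962, -0.004, 0.257]
contact_force: [-1.3, -0.2, 1.5]
opening: 0.088
```

{"op": "carry_out", "data": {"motion": [0, 0, 0, 0, 0, -0.1, 0, 0, 0, 0, 0, -0.13, 0, 0, 0, 0, 0, -0.13, 0, 0, 0, 0, 0, -0.13, 0, 0, 0, 0, 0, -0.13, 0, 0, 0, 0, 0, -0.13, 0, 0, 0, 0, 0, -0.1, 0, 0, 0, 0, 0, 0]}}

```text
clock: 25.4
tool_pos: [0.4683, -0.187, 0.169]
eef_rot: [-0.307, 0.916, -0.11, 0.232]
contact_force: [-1.1, -1.7, 2.0]
opening: 0.087
```

```bash
python3 - <<'E'
from h import *
plan([0,-128,48.5],-np.pi);s=monitor.get_state();print(s['q'].round(2),s['moment']@RD)
E
```

```text
clock 25.4 gp deck now [[   0.4 -128.8   48.8]] rot err deck [ 9.000e-03  1.000e-03 -2.324e+00] F [-1.1 -1.7  2. ] open 7.7
tool dx cm [0.01 0.07 0.03] rotvec [ 0.001 -0.007 -0.818]
[ 0.64  0.82 -0.47  2.4   2.76  0.58 -0.15] [-0.54121929  0.2765192  -0.1109374 ]
```

{"op": "carry_out", "data": {"motion": [0, 0, 0, 0, 0, -0.12, 0, 0, 0, 0, 0, -0.13, 0, 0, 0, 0, 0, -0.13, 0, 0, 0, 0, 0, -0.13, 0, 0, 0, 0, 0, -0.13, 0, 0, 0, 0, 0, -0.13, 0, 0, 0, 0, 0, -0.06, 0, 0, 0, 0, 0, 0]}}

```text
clock: 26.4
tool_pos: [0.4684, -0.1867, 0.169]
eef_rot: [-0.65, 0.715, -0.194, 0.169]
contact_force: [-0.9, -3.3, 2.9]
opening: 0.089
```

```bash
python3 - <<'E'
from h import *
plan([0,-128,48.5],-np.pi);s=monitor.get_state();print(s['q'].round(2),s['moment']@RD)
E
```

```text
clock 26.4 gp deck now [[   0.4 -128.4   48.8]] rot err deck [-0.008 -0.006  3.13 ] F [-0.9 -3.3  2.9] open 7.9
tool dx cm [-0.02  0.06  0.03] rotvec [ 0.004 -0.005  0.011]
[ 0.5   0.8  -0.24  2.41  3.05  0.56  0.36] [-0.75375152  0.27515451 -0.0391753 ]
```

{"op": "carry_out", "data": {"motion": [0, 0, 0, 0, 0, -0.05, 0, 0, 0, 0, 0, -0.05, 0, 0, 0, 0, 0, 0]}}

```text
clock: 26.78
tool_pos: [0.4684, -0.1866, 0.169]
eef_rot: [0.686, -0.681, 0.202, -0.159]
contact_force: [-1.2, -4.1, 2.6]
opening: 0.09
```

```bash
python3 - <<'E'
from h import *
plan([0,-128,48.5],-np.pi);s=monitor.get_state();print(s['q'].round(2),s['moment']@RD)
E
```

```text
clock 26.775 gp deck now [[   0.4 -128.4   48.8]] rot err deck [-0.008 -0.006  3.028] F [-1.2 -4.1  2.6] open 7.9
tool dx cm [-0.02  0.06  0.03] rotvec [ 0.004 -0.005  0.114]
[ 0.48  0.8  -0.21  2.41  3.09  0.56  0.43] [-0.9932515   0.18148337 -0.08751243]
```

{"op": "carry_out", "data": {"motion": [0, 0, 0, 0, 0, -0.04, 0, 0, 0, 0, 0, 0]}}

```text
clock: 27.02
tool_pos: [0.4685, -0.1866, 0.1691]
eef_rot: [0.7, -0.667, 0.205, -0.155]
contact_force: [-1.0, -4.4, 3.9]
opening: 0.088
```

```bash
python3 - <<'E'
from h import *
plan([0,-128,48.5],-np.pi);s=monitor.get_state();print(s['q'].round(2),s['moment']@RD)
s=snapshot('side'); a=s['frame'][200:290,240:340,::-1]; t=snapshot('top'); b=t['frame'][180:270,300:400,::-1]
cv2.imwrite('pics/k6.png',np.hstack([cv2.resize(i,(400,360),interpolation=cv2.INTER_CUBIC) for i in(a,b)]))
E
```

```text
clock 27.025 gp deck now [[   0.5 -128.4   48.8]] rot err deck [-0.007 -0.006  2.987] F [-1.  -4.4  3.9] open 7.8
tool dx cm [-0.02  0.07  0.03] rotvec [ 0.004 -0.005  0.154]
[ 0.47  0.8  -0.2   2.41  3.1   0.56  0.45] [-1.10535273  0.0695642  -0.21245132]
```

View pics/k6.png

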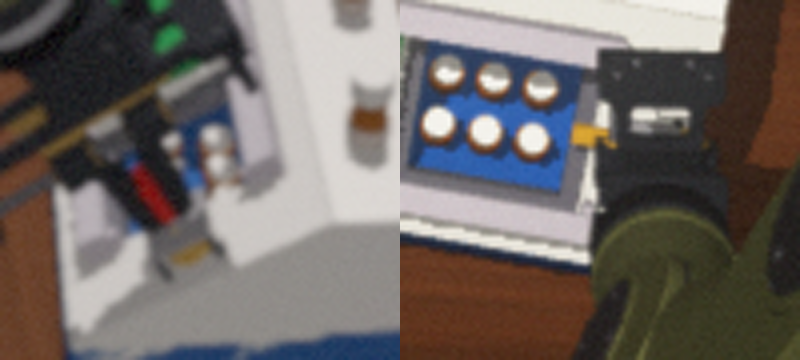

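{"op": "carry_out", "data": {"motion": [0, 0, 0, 0, 0, 0.07, 0, 0, 0, 0, 0, 0.06, 0, 0, 0, 0, 0, 0, 0, 0, -0.4, 0, 0, 0, 0, 0, -0.4, 0, 0, 0, 0, 0, 0, 0, 0, 0]}}

```text
clock: 27.88
tool_pos: [0.464, -0.1851, 0.1759]
eef_rot: [-0.655, 0.71, -0.194, 0.168]
contact_force: [-0.3, -2.3, 0.5]
opening: 0.086
```

```bash
python3 - <<'E'
from h import *
plan([0,-128,48.5],-np.pi);s=monitor.get_state();print((s['contact_force']@RD).round(1),s['moment']@RD)
E
```

```text
clock 27.875 gp deck now [[-1.000e-01 -1.272e+02  5.700e+01]] rot err deck [-0.005 -0.008  3.117] F [-0.3 -2.3  0.5] open 7.5
tool dx cm [0.09 0.01 0.85] rotvec [ 0.005 -0.003  0.025]
[ 0.2 -2.4  0.5] [-0.55199007  0.48558042 -0.09000135]
```

{"op": "carry_out", "data": {"motion": [0, 0, -0.5, 0, 0, 0, 0, 0, -0.7, 0, 0, 0, 0, 0, -1.0, 0, 0, 0, 0, 0, -1.2, 0, 0, 0, 0, 0, -1.2, 0, 0, 0, 0, 0, -1.0, 0, 0, 0, 0, 0, 0, 0, 0, 0]}}

```text
clock: 28.75
tool_pos: [0.4364, -0.1827, 0.2253]
eef_rot: [-0.655, 0.711, -0.195, 0.168]
contact_force: [-0.7, 0.1, -0.1]
opening: 0.087
```

```bash
python3 - <<'E'
from h import *
plan([0,-128,48.5],-np.pi);s=monitor.get_state();print((s['contact_force']@RD).round(1),s['q'].round(2))
s=snapshot('side'); a=s['frame'][160:290,210:355,::-1]; t=snapshot('top')
cv2.imwrite('pics/k7.png',cv2.resize(a,(580,520),interpolation=cv2.INTER_CUBIC))
for d in finder.masks_of(t,'tray')[:2]+finder.masks_of(s,'tray')[:1]: print(d['p'],d['extent'])
d=finder.masks_of(t,'tray')[0]; P=pts(t,d['pixels']); print(cv2.minAreaRect((P[:,:2]*1000).astype(np.float32)))
E
```

```text
clock 28.75 gp deck now [[   0.7 -127.8  113.6]] rot err deck [-0.007 -0.006  3.118] F [-0.7  0.1 -0.1] open 7.7
tool dx cm [0.01 0.06 6.51] rotvec [ 0.004 -0.005  0.024]
[-0.7  0.   0.2] [ 0.53  0.65 -0.26  2.46  3.07  0.46  0.36]
0.65 [118.6, 207.1, 169.1, 258.6]
0.52 [238.4, 159.6, 254.0, 176.4]
((449.2230224609375, 360.8210754394531), (131.6087188720703, 131.8965606689453), 6.00365686416626)
```

View pics/k7.png

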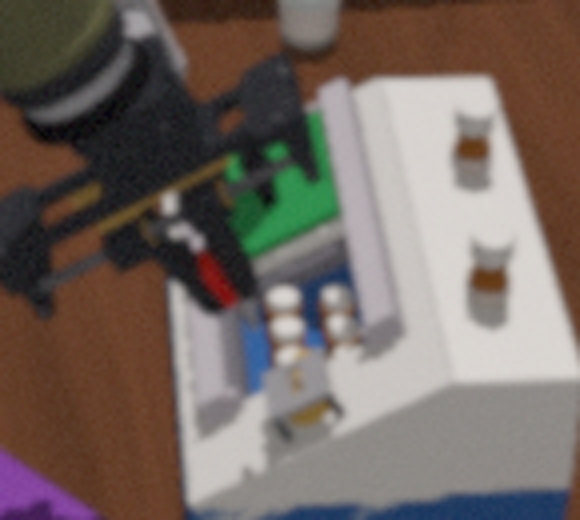

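```bash
cat >> h.py <<'E'
def tplan(bow,tilt=45,yaw=38):
    st=monitor.get_state(); Rt=R.from_quat(st['eef_rot']).as_matrix(); c,s=np.cos(np.radians(tilt)),np.sin(np.radians(tilt))
    a=np.radians(yaw); dr=np.array([np.cos(a),np.sin(a),0]); left=np.array([-np.sin(a),np.cos(a),0])
    z=dr*s-np.array([0,0,c]); T=np.stack([np.cross(left,z),left,z],1); tcp=np.array(bow)-.045*z
    print('clock',st['clock'],'bow now',(st['tool_pos']+.045*Rt[:,2]).round(4),'F',st['contact_force'].round(1),'open',round(st['opening']*88.1,1),'q',st['q'].round(2))
    print('tool dx cm',(Rt.T@(tcp-st['tool_pos'])*100).round(2),'rotvec',R.from_matrix(Rt.T@T).as_rotvec().round(3))
    print('world up in tool',Rt[2].round(3))
E
python3 -c "
from h import *
tplan([.449,.361,.15])"
```

```text
clock 29.0 bow now [ 0.459  -0.185   0.1851] F [-0.5  0.2 -0.1] open 7.7 q [ 0.53  0.65 -0.26  2.46  3.07  0.46  0.36]
tool dx cm [-52.15   6.75   0.12] rotvec [-0.15  -0.527  0.945]
world up in tool [ 0.015 -0.496 -0.868]
```

{"op": "carry_out", "data": {"motion": [0, -1, -1.75, 0, 0, 0, 0, -1, -1.75, 0, 0, 0, -4, 0.4, 0, 0, 0, 0, -5, 0.6, 0, 0, 0, 0, -5, 0.6, 0, 0, 0, 0, -5, 0.6, 0, 0, 0, 0, -5, 0.6, 0, 0, 0, 0, -5, 0.6, 0, 0, 0, 0]}}

```text
clock: 30.0
tool_pos: [0.4343, 0.1008, 0.244]
eef_rot: [-0.654, 0.711, -0.194, 0.17]
contact_force: [-0.1, -0.1, -0.6]
opening: 0.087
```

{"op": "carry_out", "data": {"motion": [-5, 0.7, 0, 0, 0, 0, -5, 0.7, 0, 0, 0, 0, -5, 0.7, 0, 0, 0, 0, -4, 0.6, 0, 0, 0, 0, -3, 0.4, 0, 0, 0, 0, -1, 0.1, 0, 0, 0, 0, 0, 0, 0, 0, 0, 0]}}

```text
clock: 30.88
tool_pos: [0.4265, 0.3301, 0.2254]
eef_rot: [-0.654, 0.711, -0.195, 0.17]
contact_force: [-0.7, -1.0, -0.5]
opening: 0.086
```

```bash
python3 -c "
from h import *
tplan([.449,.361,.15])"
```

```text
clock 30.875 bow now [0.4489 0.3277 0.1864] F [-0.7 -1.  -0.5] open 7.6 q [-0.79  0.69 -0.28  2.17  1.54  0.63  0.64]
tool dx cm [-1.16  2.48  3.58] rotvec [-0.154 -0.523  0.945]
world up in tool [ 0.014 -0.499 -0.866]
```

Now rotate in place: |rot| is about 1.09, spread over 8 rows.

{"op": "carry_out", "data": {"motion": [0, 0, 0, -0.019, -0.065, 0.118, 0, 0, 0, -0.019, -0.065, 0.118, 0, 0, 0, -0.019, -0.065, 0.118, 0, 0, 0, -0.019, -0.065, 0.118, 0, 0, 0, -0.019, -0.065, 0.118, 0, 0, 0, -0.019, -0.065, 0.118, 0, 0, 0, -0.019, -0.065, 0.118, 0, 0, 0, -0.019, -0.065, 0.118]}}

```text
clock: 31.88
tool_pos: [0.4271, 0.3281, 0.2259]
eef_rot: [-0.298, 0.874, 0.123, 0.362]
contact_force: [-0.1, -0.1, -0.4]
opening: 0.09
```

```bash
python3 -c "
from h import *
tplan([.449,.361,.10])"
```

```text
clock 31.875 bow now [0.4523 0.3475 0.194 ] F [-0.1 -0.1 -0.4] open 7.9 q [-0.29  0.87 -0.84  2.47  2.46  1.07 -0.89]
tool dx cm [6.25 1.25 7.05] rotvec [-0.004 -0.    -0.004]
world up in tool [-0.707 -0.    -0.707]
```

{"op": "carry_out", "data": {"motion": [1.0, 0.2, 1.2, 0, 0, 0, 1.3, 0.25, 1.5, 0, 0, 0, 1.5, 0.3, 1.7, 0, 0, 0, 1.5, 0.3, 1.6, 0, 0, 0, 1.0, 0.2, 1.0, 0, 0, 0, 0, 0, 0, 0, 0, 0]}}

```text
clock: 32.62
tool_pos: [0.4228, 0.3414, 0.1306]
eef_rot: [-0.301, 0.874, 0.122, 0.36]
contact_force: [-0.3, -0.8, -0.4]
opening: 0.087
```

```bash
python3 - <<'E'
from h import *
tplan([.449,.361,.052])
s=snapshot('side'); a=s['frame'][95:215,150:310,::-1]; t=snapshot('top'); b=t['frame'][170:300,90:230,::-1]
o=np.hstack([cv2.resize(a,(400,300)),cv2.resize(b,(400,371))[:300]]) if 0 else np.hstack([cv2.resize(a,(400,300),interpolation=2),cv2.resize(b,(323,300),interpolation=2)])
cv2.imwrite('pics/t8.png',o)
E
```

```text
clock 32.625 bow now [0.4479 0.3608 0.0986] F [-0.3 -0.8 -0.4] open 7.7 q [-0.36  1.13 -0.79  2.46  2.58  1.3  -0.93]
tool dx cm [ 3.23 -0.05  3.38] rotvec [-0.004 -0.004  0.001]
world up in tool [-0.704 -0.003 -0.71 ]
```

View pics/t8.png

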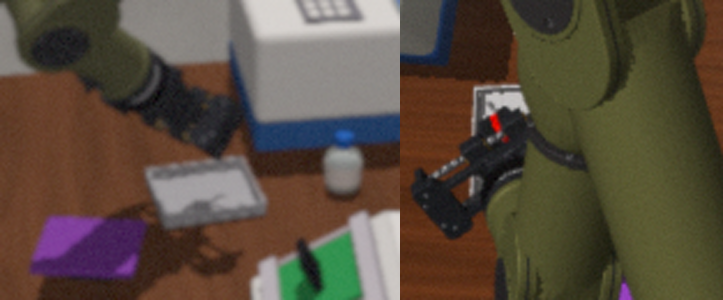

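{"op": "carry_out", "data": {"motion": [0.8, 0, 0.8, 0, 0, 0, 1.0, 0, 1.0, 0, 0, 0, 0.9, 0, 0.9, 0, 0, 0, 0.5, 0, 0.5, 0, 0, 0, 0, 0, 0, 0, 0, 0]}}

```text
clock: 33.35
tool_pos: [0.4225, 0.343, 0.0855]
eef_rot: [-0.301, 0.874, 0.123, 0.361]
contact_force: [-0.4, 0.4, -0.7]
opening: 0.087
```

```bash
python3 - <<'E'
from h import *
tplan([.449,.361,.046])
E
```

```text
clock 33.35 bow now [0.4476 0.3625 0.0536] F [-0.4  0.4 -0.7] open 7.7 q [-0.37  1.25 -0.75  2.44  2.65  1.38 -0.93]
tool dx cm [ 0.54 -0.21  0.55] rotvec [-0.002 -0.003  0.001]
world up in tool [-0.705 -0.002 -0.709]
```

{"op": "carry_out", "data": {"motion": [0.25, 0, 0.25, 0, 0, 0, 0.2, 0, 0.2, 0, 0, 0, 0, 0, 0, 0, 0, 0]}}

```text
clock: 33.72
tool_pos: [0.4228, 0.3431, 0.08]
eef_rot: [-0.301, 0.874, 0.123, 0.362]
contact_force: [-0.3, 0.8, -1.1]
opening: 0.088
```

{"op": "carry_out", "data": {"motion": [0.2, 0, 0.2, 0, 0, 0, 0.15, 0, 0.15, 0, 0, 0, 0, 0, 0, 0, 0, 0]}}

```text
clock: 34.1
tool_pos: [0.4228, 0.3431, 0.0749]
eef_rot: [-0.301, 0.874, 0.123, 0.361]
contact_force: [-1.1, 0.1, -0.1]
opening: 0.089
```

```bash
python3 - <<'E'
from h import *
tplan([.449,.361,.040])
E
```

```text
clock 34.1 bow now [0.4479 0.3625 0.043 ] F [-1.1  0.1 -0.1] open 7.8 q [-0.37  1.27 -0.74  2.44  2.67  1.4  -0.93]
tool dx cm [ 0.23 -0.2   0.21] rotvec [-0.002 -0.002  0.001]
world up in tool [-0.706 -0.002 -0.708]
```

{"op": "carry_out", "data": {"motion": [0.12, 0, 0.12, 0, 0, 0, 0.1, 0, 0.1, 0, 0, 0, 0, 0, 0, 0, 0, 0]}}

```text
clock: 34.48
tool_pos: [0.4228, 0.3431, 0.0718]
eef_rot: [-0.301, 0.874, 0.123, 0.361]
contact_force: [0.2, -1.1, 0.2]
opening: 0.09
```

{"op": "carry_out", "data": {"motion": [0, 0, 0, 0, 0, 0, 0, 0, 0, 0, 0, 0, 0, 0, 0, 0, 0, 0, 0, 0, 0, 0, 0, 0, 0, 0, 0, 0, 0, 0, -0.7, 0, -0.7, 0, 0, 0, -1, 0, -1, 0, 0, 0, -2, 0, -2, 0, 0, 0], "hand": 5}}

```text
clock: 35.48
tool_pos: [0.4225, 0.3431, 0.1249]
eef_rot: [-0.301, 0.874, 0.123, 0.361]
contact_force: [0.6, 0.6, 0.7]
opening: 0.564
```

{"op": "carry_out", "data": {"motion": [-2, 0, -3, 0, 0, 0, -2, 0, -3, 0, 0, 0, -2, 0, -3, 0, 0, 0, -1, 0, -3, 0, 0, 0, 0, 0, 0, 0, 0, 0]}}

```text
clock: 36.1
tool_pos: [0.3944, 0.3217, 0.2615]
eef_rot: [-0.302, 0.873, 0.124, 0.364]
contact_force: [-0.4, -0.2, 0.1]
opening: 0.568
```

```bash
python3 - <<'E'
from h import *
tplan([.449,.361,.040])
for n in('side','top'):
    s=snapshot(n)
    m=cv2.inRange(cv2.cvtColor(s['frame'],cv2.COLOR_RGB2HSV),(0,150,60),(10,255,255))>0
    P=pts(s,m); P=P[(abs(P[:,0]-.45)<.09)&(abs(P[:,1]-.36)<.09)]; print(n,len(P),np.percentile(P,[2,50,98],axis=0).round(3).tolist() if len(P) else '')
    if n=='side': a=s['frame'][130:300,150:350,::-1]
    else: b=s['frame'][120:290,100:400,::-1]
cv2.imwrite('pics/f9.png',np.hstack([cv2.resize(a,(353,300),interpolation=2),cv2.resize(b,(445,300),interpolation=2)]))
E
```

```text
clock 36.1 bow now [0.4196 0.3413 0.2298] F [-0.4 -0.2  0.1] open 50.1 q [-0.32  0.77 -0.89  2.53  2.37  1.06 -0.92]
tool dx cm [10.95 -0.2  15.89] rotvec [-0.002  0.003  0.003]
world up in tool [-0.709 -0.004 -0.705]
side 89 [[0.363, 0.271, -0.003], [0.442, 0.341, 0.002], [0.538, 0.443, 0.03]]
top 103 [[0.393, 0.426, -0.006], [0.481, 0.44, 0.001], [0.516, 0.449, 0.007]]
```

View pics/f9.png

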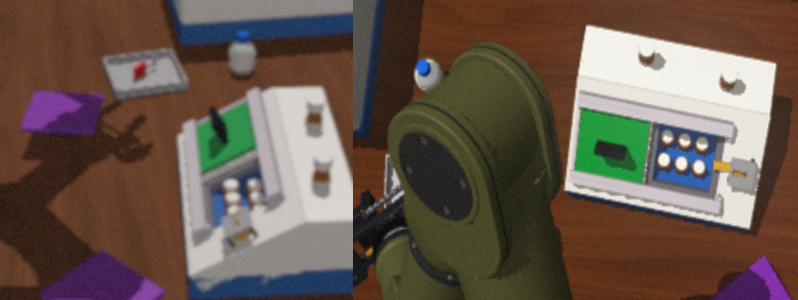

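```bash
python3 - <<'E'
from h import *
s=snapshot('side'); d=finder.masks_of(s,'key'); 
m=cv2.inRange(cv2.cvtColor(s['frame'],cv2.COLOR_RGB2HSV),(0,190,80),(6,255,255))>0
P=pts(s,m); P=P[(abs(P[:,0]-.45)<.05)&(abs(P[:,1]-.36)<.045)]; print(len(P),np.median(P,0).round(3),P[:,2].max().round(3))
for n in('vial_a','bottle_a'):
    for d in finder.masks_of(s,n)[:3]: print(n,round(d['p'],2),np.round(np.median(pts(s,d['pixels']),0),3))
print(workorder.finish_job())
E
```

```text
14 [0.438 0.346 0.019] 0.028
vial_a 0.64 [ 0.649 -0.034  0.159]
vial_a 0.58 [ 0.622 -0.168  0.157]
bottle_a 0.94 [ 0.656 -0.4    0.046]
bottle_a 0.77 [0.625 0.342 0.039]
bottle_a 0.71 [ 0.511 -0.206  0.094]
the job is handed in; nothing more can be done
None
```

The reagent bay is open, the key is in the steel tray, and the job was handed in at about 36 s of the 70 s allowed. No verdict came back.

- **Unlocking:** I turned the key a quarter turn until I felt the lock's stop. Partway through, the wrist joint neared its limit, so I let go and regripped the key half a turn round to finish.
- **Hatch:** I lifted the hatch about 13 mm and slid it 123 mm to the end stop. It touched with 5 N, then I lowered it flat and let go. The last picture shows it lying home.
- **Key:** I turned it back until I felt the stop at the start angle, drew it straight out and lowered it into the tray in the gripper. It was tilted, about 3 mm or less above the floor, when I let go.

**Last checks:** the key's red head showed near the tray's centre (about 0.44, 0.35 m), the tongue was back in its starting direction and the gripper was clear. The vials and bottles were still within a few millimetres of where they started.

**Weak spots:**
- My colour-based check of the key in the top view failed. The arm hid the tray, and the filter picked up the wooden bench instead.
- The key's final position rests on the side view alone, where only 14 depth points fell on its head, at heights up to 28 mm.
- I felt no clear contact when lowering the key, so its small clearance above the floor is calculated, not measured.

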